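# Salt to the front: unlock the seasoning carousel, turn it and hold it

### The job

The seasoning carousel is still parked: throw its parking lever over until it sits fully in the free notch, the one marked by a small pin, and do not force the turntable before that. Then turn the turntable until the salt pot (the only one with a ball knob on its lid) stands squarely at the front, behind the spoon rest, with all the pots still upright in their wells. Finish while you firmly grip the turntable itself, best by its centre handle, and hold it still without letting go so that the butcher can season; leave the other things on the counter alone.

Things in the scene. Friction and masses are not known exactly. Their poses are not given: they have to be found in the camera images.
- carousel: The carousel's fixed foot on the counter: grey casting, 230 mm across. Origin on the turntable's axis at counter height, z up. Its own -x is its FRONT: there a shallow steel spoon rest (75 x 115 x 18 mm) sticks out, centred 210 mm from the axis. On its own -y side a 34 mm high bracket carries the parking lever.
- turntable: Steel turntable, 320 mm across, origin on its axis at counter height. Turns either way without end; greased (about 0.05 N m), stays where left. Plate 46 mm above the counter, with six wells (rims 9 mm high) every 60 degrees on a 216 mm pitch circle. Parked, its axes agree with the foot's (play 0.04 rad) and one well is at the front. The centre column, 20 mm thick, carries the handle.
- turn_handle (a point): Middle of the black turning handle on top of the turntable's column: a bar 85 mm long along the turntable's own x, 15 mm wide along its y, 32 mm high; this point is on the axis, 190 mm above the counter; the handle's underside (174 mm) is above all pots (166 mm). Fixed to the turntable: twisting it turns the turntable.
- front_spot (a point): Fixed point at the front place: on the carousel's own -x, 108 mm from the axis, on the level of the turntable's plate (46 mm). A pot standing in the well at the front has its origin here.
- lock_lever (a joint): Parking lever on an upright axis at lever_pivot: 0 = locked (tooth in the turntable's slot), 0.6 rad = free, at its stops. Grows clockwise seen from above, the knob swinging to the carousel's front. A spring ball rides over a hump (crest at 0.3) into the notch at either end (left alone it rests at 0 to 0.05 or 0.55 to 0.6); some 4 N at the knob. The free notch has a small pin beside it.
- lever_knob (a point): Middle of the black upright knob at the lever's outer end: 22 mm across, 40 mm high, this point 81 mm above the counter, 100 mm from lever_pivot; free all round; the lever's bar (top at 50 mm) is below it.
- lever_pivot (a point): Fixed point on the lever's upright axis, 180 mm from the turntable's axis on the carousel's own -y, 45 mm above the counter.
- free_notch (a point): Fixed point at the free notch (the one marked by the pin) on the bracket, 62 mm from lever_pivot, 34 mm above the counter; the middle of the lever's bar lies over it when the lever is at 0.6.
- salt_pot: The salt pot: steel, 62 mm across (lid 65 mm), the only one with a ball knob (26 mm) standing on its lid; 120 mm high overall. Origin: centre of its underside. Loose in a well (2.5 mm clearance); starts in any well but the front one.
- board: Bystander: reddish-brown plastic cutting board 240 x 300 x 22 mm, fixed.
- bowl: Bystander: steel bowl 170 mm across, 65 mm high, on the board.
- mill: Bystander: wooden pepper mill, 174 mm high, standing left of the carousel.
- spoon: Bystander: steel spoon, 200 mm long, lying on the counter beyond the lever.
- flat_pot_a: Another seasoning pot: steel, 62 mm across, a flat lid with small shaker holes, 92 mm high. Origin: centre of its underside. Loose in its well.
- flat_pot_b: Another seasoning pot: steel, 62 mm across, a flat lid with small shaker holes, 107 mm high. Origin: centre of its underside. Loose in its well.
- flat_pot_c: Another seasoning pot: steel, 62 mm across, a flat lid with small shaker holes, 77 mm high. Origin: centre of its underside. Loose in its well.
- dome_pot_a: Another seasoning pot: steel, 62 mm across, a domed lid, 106 mm high. Origin: centre of its underside. Loose in its well.
- dome_pot_b: Another seasoning pot: steel, 62 mm across, a domed lid, 96 mm high. Origin: centre of its underside. Loose in its well.
Mind the look-alikes: they are no part of the job. What is shaped like the flat_pot_a but blue or yellow is not meant. Leave any orange look-alike of the flat_pot_c alone.

How it is judged:
On the way, in this order (a step that is already met when the one before it is completed fails the run):
1. the parking lever is over in the free notch (past 0.5 rad) (value of joint lock_lever above 0.5 rad), for 0.2 s.
2. the salt pot is at the front (within 15 mm) with the turntable gripped and still (horizontal distance between salt_pot and front_spot below 0.015 m and angular speed of turntable below 0.06 rad/s and contact force between the fingers and turntable above 3 N and value of joint lock_lever above 0.5 rad), for 0.5 s.
At the end, for the whole second after the job is handed in: Still holding: the fingers press on the turntable with more than 3 N and it does not turn (under 0.06 rad/s); the salt pot's centre is within 15 mm of the front spot; the parking lever is in the free notch (past 0.5 rad); all six pots stand upright (within 0.12 rad) down in their wells (all of step 2 and angle between each of salt_pot, flat_pot_a, flat_pot_b, flat_pot_c, dome_pot_a, dome_pot_b's own z axis and vertical below 0.12 rad and z of each of salt_pot, flat_pot_a, flat_pot_b, flat_pot_c, dome_pot_a, dome_pot_b in the frame of carousel below 0.054 m); the arm keeps its last pose, push and grip.
It fails at once if the turntable is forced round against the parking lever (value of joint lock_lever below 0.2 rad and angle between the x axis of turntable and the x axis of carousel, either way round above 0.12 rad).
It fails at once if a pot is tipped or lifted out of its well (angle between any of salt_pot, flat_pot_a, flat_pot_b, flat_pot_c, dome_pot_a, dome_pot_b's own z axis and vertical above 0.3 rad or z of any of salt_pot, flat_pot_a, flat_pot_b, flat_pot_c, dome_pot_a, dome_pot_b in the frame of carousel above 0.062 m).
It fails at once if a bystander is disturbed (distance of any of bowl, mill, spoon from where it was at the start of the episode above 0.03 m).
It also fails if it takes over 67 s, if anything falls off the work surface, if the arm or the gripper's body presses on something with over 40 N, if the wrist force passes 120 N, or if a joint passes its speed limit or range.

### The arm

A 6-joint arm with a two-finger parallel gripper is mounted at the origin on the work surface. World frame = base frame: x ahead of the robot, y to its left, z up, the work surface at z = 0. Lengths are in m, angles in rad, forces in N, time in s.
With the tool pointing down it reaches from about 0.2 to 0.875 m from the base axis. Payload 3.4 kg.
Tool frame: the origin (TCP) lies between the finger pads; the fingertips stand 11 mm ahead of it and the grasp point (between the pads) lies 8 mm behind it (arm.tip_reach is the z of the fingertips in the tool frame, in m); z points along the fingers, y is the direction in which the jaws open and shut (so a half turn about z gives the same grasp; the last joint's range is limited). The gripper opens to 94 mm and grips with 3 to 60 N. Pads are 16 mm wide; open, the fingers measure 119 mm over their backs; the gripper's body (75 mm by 177 mm) begins 78 mm behind the grasp point.
Start: joints at [1.044, 0.276, 1.505, -0, 1.361, -0.121], TCP at [0.227, 0.528, 0.216] pointing down, gripper open.
Joint ranges: [-2.89, 2.89], [-0.75, 2.08], [0.22, 2.7], [-1.18, 4.32], [0.11, 2.71], [-2.7, 2.7]. Speed limits (rad/s): [2.57, 2.57, 3.14, 3.14, 3.14, 3.14].

### API

Orientations are given as a 3x3 rotation matrix whose columns are the frame's x, y, z axes.
In Python, from rig import readout, optics, order, arm gives the robot as it stands.
- The arm moves only by the tool arm_command, never from a script. Its argument "series" is a list of rows, each a list of 5 numbers: the closure in counts, from 0 (fully open) to 255 (shut), then the shift along the tool's x, y, z in units of 40 mm (1.0 is 40 mm), then the turn about the tool's z in units of 6 degrees (1.0 is 6 degrees). In form: [[claw, tx, ty, tz, yaw], ...]. A call has exactly 5 rows; each row is the pose to reach, as a shift and turn from the pose commanded when the call began, along the tool's axes at that moment; what a row does not reach only later rows make up. A row lasts 1/10 s, in which the tool goes at most 50 mm and 8.59 degrees, less where a joint would pass 70% of its speed; a pose out of reach is approached as far as the arm can. A call with a gripper value outside its range is refused whole. The fingers move at their own pace and stop on an object; "squeeze" is the grip in N (left out, the last holds). Time passes only in rows, so rows that repeat a pose let the fingers close, or fill a call up. It gives the time, the measured TCP pose, the force and the opening at its end, in the units of the state.
- readout.get_state(): the state, without advancing time (a new reading comes with each control period).
- optics.camera(name): name is "side" or "top"; returns a dict with "pixels" (400x640x3 uint8, red, green, blue), "fx", "fy", "cx", "cy" (pixels), "extrinsics" (4x4, takes a point from camera to world coordinates). Camera axes: x right, y up, looking along -z (the intrinsics and any distortion apply to the point x, -y, -z); pixel columns grow to the right and rows downward; lengths in m; the calibration is good to about 2 mm. A picture is of the moment at which its call begins. There is no depth.
- order.job_done(): hands the job in, once; it reports no verdict.
The state is a dict: "t": time; "q": joint angles; "dq": joint speeds; "joint_efforts": joint torques, N m; "tool_pos": TCP position; "tool_rot": TCP orientation; "ft_force": force on the tool from outside, world axes, zero at the start; "moment": the same for the moment, N m; "gripper_width": opening from 0.0 (shut) to 1.0 (fully open).
Only numpy, scipy, OpenCV 4.12 (cv2) and the standard library are available. Lean on these libraries where they do the work, as an engineer would, in place of code of your own. Each camera call takes 0.05 s, during which the arm holds its last target.

## Working session

There is one attempt and no reset: what is moved stays moved. The work goes in short steps, Python scripts to look and compute and a tool call to move; the robot and the scene stay as the last step left them, time stands still between calls to the robot, and variables do not carry over. Pictures are saved under pics/ and viewed, and the job is handed in when it is done.

Besides the shell and the picture viewer there is one more tool, called after "Call:" as name(argument=value, ...), one argument or row to a line, values as JSON. arm_command: Moves the arm, as the interface text tells. Its arguments: {"type":"object","properties":{"series":{"type":"array","items":{"type":"array","items":{"type":"number"}}},"squeeze":{"type":"number"}},"required":["series"]}

```bash
mkdir -p pics; ls; python3 - <<'E'
from rig import readout, optics, order, arm
import cv2,numpy as np
s=readout.get_state();print(s['t'],s['tool_pos'],s['tool_rot'],s['gripper_width'],arm.tip_reach)
for n in('side','top'):
    c=optics.camera(n);print(n,{k:c[k] for k in c if k!='pixels'})
    cv2.imwrite(f'pics/{n}0.png',c['pixels'][:,:,::-1]);
E
```

```text
pics
0.0 [0.2267173  0.52785276 0.21562248] [[-9.18780654e-01  3.94767400e-01 -8.99407384e-04]
 [ 3.94768359e-01  9.18779429e-01 -1.51755153e-03]
 [ 2.27277133e-04 -1.74935456e-03 -9.99998444e-01]] 0.9993158216930552 0.011
side {'fx': 470.7053797683862, 'fy': 470.7053797683862, 'cx': 306.65637144772273, 'cy': 207.97414307625087, 'extrinsics': array([[ 0.94533202,  0.16054921, -0.28385089,  0.15986776],
       [-0.32610432,  0.47027767, -0.82005786, -1.17031841],
       [ 0.0018291 ,  0.86779195,  0.49692433,  0.85546223],
       [ 0.        ,  0.        ,  0.        ,  1.        ]])}
top {'fx': 376.22510808937113, 'fy': 376.22510808937113, 'cx': 313.3501119323133, 'cy': 198.36243692775437, 'extrinsics': array([[-0.01704656,  0.98406502, -0.17698997,  0.34332627],
       [-0.99936134, -0.02232921, -0.0278983 , -0.01301624],
       [-0.03140578,  0.17640137,  0.98381718,  1.2585804 ],
       [ 0.        ,  0.        ,  0.        ,  1.        ]])}
```

View pics/side0.png

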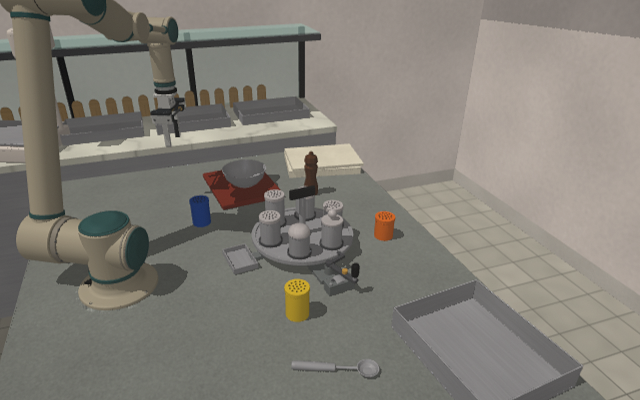

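View pics/top0.png

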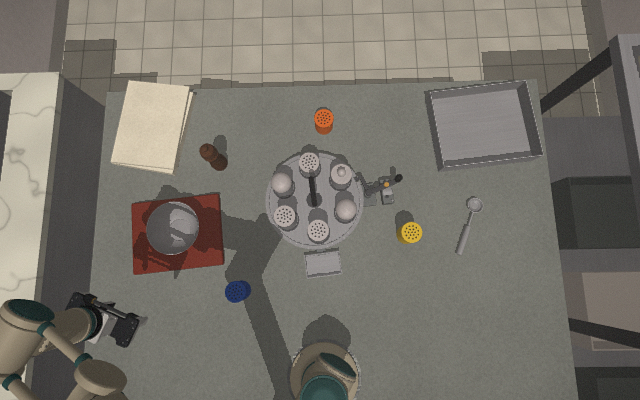

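```bash
cat > h.py <<'E'
from rig import readout, optics, order, arm
import cv2,numpy as np
def ray(c,u,v):
    E=c['extrinsics'];d=np.array([(u-c['cx'])/c['fx'],-(v-c['cy'])/c['fy'],-1.])
    return E[:3,3],E[:3,:3]@d
def onz(c,u,v,z):
    o,d=ray(c,u,v);return o+d*(z-o[2])/d[2]
def proj(c,p):
    E=c['extrinsics'];q=E[:3,:3].T@(np.array(p)-E[:3,3]);return c['cx']+c['fx']*q[0]/-q[2],c['cy']-c['fy']*q[1]/-q[2]
def crop(c,n,x0,x1,y0,y1,k):
    cv2.imwrite('pics/'+n,cv2.resize(c['pixels'][y0:y1,x0:x1,::-1],None,fx=k,fy=k,interpolation=cv2.INTER_CUBIC))
E
python3 - <<'E'
from h import *
c=optics.camera('top');crop(c,'t1.png',255,415,140,290,4)
hsv=cv2.cvtColor(c['pixels'],cv2.COLOR_RGB2HSV)
c2=optics.camera('side');crop(c2,'s1.png',215,375,170,300,5)
E
```

```text
(no output)
```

View pics/t1.png

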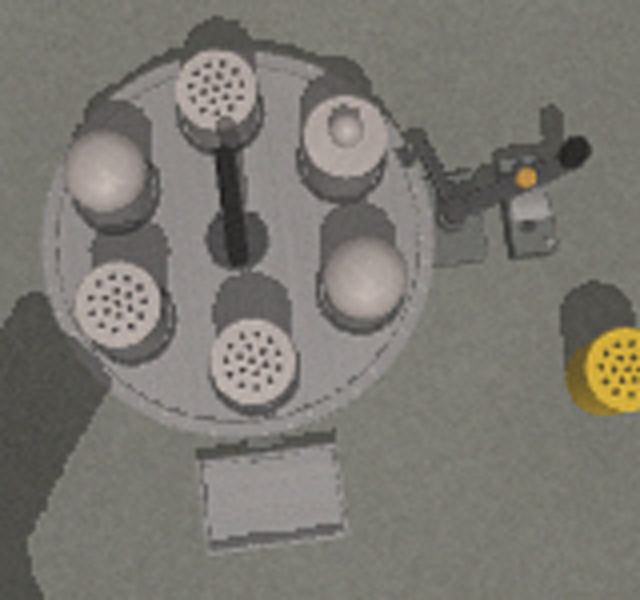

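View pics/s1.png

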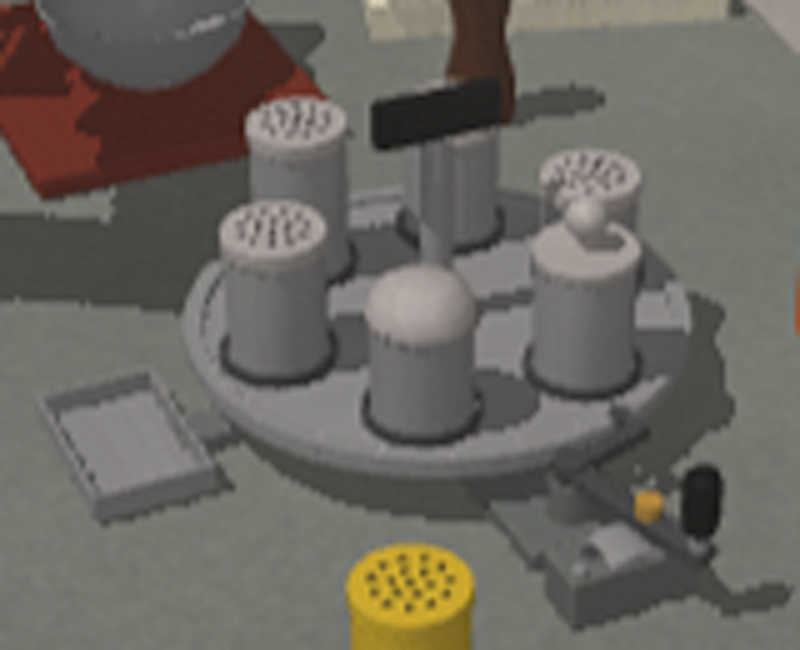

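```bash
python3 - <<'E'
from h import *
c=optics.camera('top');c2=optics.camera('side')
def blobs(c,x0,x1,y0,y1,th=45):
    m=np.zeros((400,640),np.uint8);m[y0:y1,x0:x1]=(c['pixels'][y0:y1,x0:x1].max(2)<th)
    n,l,s,ce=cv2.connectedComponentsWithStats(m)
    for i in range(1,n):
        if s[i,4]>12:
            pts=np.argwhere(l==i)[:,::-1].astype(np.float32);print(i,s[i],ce[i],cv2.minAreaRect(pts))
print('top');blobs(c,255,415,140,290);print('side');blobs(c2,215,375,170,300)
# pots
f=lambda x,y:(255+(x-2)/4,140+(y-2)/4)
rest=np.mean([f(198,452),f(334,436),f(346,534),f(210,550)],0);R=onz(c,*rest,.018);print('rest',R)
e1=onz(c,*f(228,120),.206);e2=onz(c,*f(237,265),.206);print('handle',e1,e2,(e1+e2)/2)
print('knob',onz(c,*f(574,152),.101))
salt=onz(c,*f(346,126),.046+.107);print('salt',salt)
E
```

```text
top
1 [395 175   7   7  25] [397.48 177.72] ((397.7500305175781, 177.74998474121094), (4.949747085571289, 7.071067810058594), 45.0)
side
1 [290 186  25  14 226] [302.03982301 192.37168142] ((302.0655822753906, 192.2786865234375), (9.047054290771484, 26.110483169555664), 76.75948333740234)
7 [352 264   7  14  88] [354.92045455 270.09090909] ((355.0, 270.5), (13.0, 6.0), 90.0)
rest [ 0.35330386 -0.0039512   0.018     ]
handle [0.61735894 0.02072661 0.206     ] [0.51139632 0.01606127 0.206     ] [0.56437763 0.01839394 0.206     ]
knob [ 0.61201158 -0.24686124  0.101     ]
salt [ 0.62424593 -0.06659922  0.153     ]
```

```bash
python3 - <<'E'
from h import *
c=optics.camera('top');c2=optics.camera('side')
H=onz(c2,302.04,192.37,.190);print('handle side',H)
print('knob side',onz(c2,354.92,270.09,.081))
# handle proj
for z in(.174,.206):print(proj(c,[*H[:2],z]))
print(onz(c,397.48,177.72,.101))
# handle ends from side: silhouette corners crop coordinates
g=lambda x,y:(215+(x-2.5)/5,170+(y-2.5)/5)
a=onz(c2,*g(378,150),.174);b=onz(c2,*g(500,116),.174);print('under edge',a,b,np.arctan2(b[1]-a[1],b[0]-a[0]),np.hypot(*(b-a)[:2]))
# plate rim ellipse on top view
rim=onz(c,*( 255+(239-2)/4, 140+(242-2)/4),.046);print('rimc',rim)
for z in (.046,.0):
  print([proj(c,[H[0]+.16*np.cos(t),H[1]+.16*np.sin(t),z]) for t in (0,np.pi/2,np.pi,-np.pi/2)])
E
```

```text
handle side [0.55771985 0.02201559 0.19      ]
knob side [ 0.61547523 -0.25229429  0.081     ]
(np.float64(311.7845803152136), np.float64(191.9420006693616))
(np.float64(311.3868148121527), np.float64(189.77734075463783))
[ 0.61134411 -0.24520197  0.101     ]
under edge [0.51873059 0.01884921 0.174     ] [0.60301569 0.03619551 0.174     ] 0.20297106304089682 0.08605156764705886
rimc [0.55595939 0.01851573 0.046     ]
[(np.float64(312.3620653309249), np.float64(152.46288089095862)), (np.float64(264.51534376836025), np.float64(200.5773262541322)), (np.float64(314.0207340944868), np.float64(248.73876732170987)), (np.float64(362.1832265665749), np.float64(198.4032594221642))]
[(np.float64(312.81266270360845), np.float64(156.39260586844298)), (np.float64(266.6638821271284), np.float64(202.8811882493456)), (np.float64(314.4316590207546), np.float64(249.3577962604001)), (np.float64(360.8738148590465), np.float64(200.8005911315764))]
```

```bash
cat >> h.py <<'E'
def plan(p,ang):
    s=readout.get_state();R=np.array(s['tool_rot']);d=R.T@(np.array(p)-s['tool_pos'])/.04
    a=np.arctan2(R[1,0],R[0,0]);w=(a-ang+np.pi)%(2*np.pi)-np.pi
    print('t',round(s['t'],2),'pos',np.round(s['tool_pos'],4),'angx',round(a,3),'w',round(s['gripper_width'],3),'F',np.round(s['ft_force'],1),'q',np.round(s['q'],2))
    print('shift units',np.round(d,2),'yaw units',round(np.degrees(w)/6,2))
E
python3 -c "
from h import *
plan([.613,-.249,.30],1.67)"
```

```text
t 0.4 pos [0.227  0.5283 0.2164] angx 2.736 w 0.998 F [-0.4 -0.2  0.7] q [ 1.04  0.28  1.51 -0.    1.36 -0.12]
shift units [-16.54 -14.04  -2.09] yaw units 10.18
```

Call:
arm_command(
  series=[
    [146,0,0,-1,0],
    [146,-0.4,-0.4,-2.1,1],
    [146,-1.3,-1.1,-2.1,2],
    [146,-2.2,-1.9,-2.1,3],
    [146,-3.1,-2.6,-2.1,4],
  ],
  squeeze=20,
)

```text
t: 0.9
tool_pos: [0.3001, 0.3823, 0.301]
tool_rot: [[-0.677, 0.736, 0.001], [0.736, 0.677, 0.001], [-0.0, 0.001, -1.0]]
ft_force: [0.8, -0.1, 0.2]
gripper_width: 0.61
```

```bash
python3 -c "
from h import *
plan([.613,-.249,.30],1.67)"
```

```text
t 0.9 pos [0.3001 0.3823 0.301 ] angx 2.314 w 0.61 F [ 0.8 -0.1  0.2] q [ 0.76  0.1   1.52 -0.    1.52  0.02]
shift units [-16.91  -4.92   0.02] yaw units 6.15
```

Call:
arm_command(
  series=[
    [146,-1.1,-0.3,0,0.6],
    [146,-2.2,-0.6,0,1.2],
    [146,-3.3,-1.0,0,1.8],
    [146,-4.4,-1.3,0,2.4],
    [146,-5.5,-1.6,0,3],
  ],
)

```text
t: 1.4
tool_pos: [0.4026, 0.1771, 0.3008]
tool_rot: [[-0.416, 0.909, 0.001], [0.909, 0.416, 0.0], [-0.0, 0.001, -1.0]]
ft_force: [-0.1, 1.0, 0.2]
gripper_width: 0.426
```

```bash
python3 -c "
from h import *
plan([.613,-.249,.30],1.67)"
```

```text
t 1.4 pos [0.4026 0.1771 0.3008] angx 2.0 w 0.426 F [-0.1  1.   0.2] q [ 0.26  0.03  1.6   0.    1.51 -0.17]
shift units [-11.88   0.35   0.02] yaw units 3.15
```

Call:
arm_command(
  series=[
    [146,-1.2,0,0,0.6],
    [146,-2.4,0,0,1.2],
    [146,-3.6,0,0,1.8],
    [146,-4.8,0.1,0,2.4],
    [146,-6.0,0.2,0,3.1],
  ],
)

```text
t: 1.9
tool_pos: [0.5105, -0.0377, 0.3007]
tool_rot: [[-0.104, 0.995, 0.001], [0.995, 0.104, 0.0], [0.0, 0.001, -1.0]]
ft_force: [1.0, 0.3, 0.4]
gripper_width: 0.428
```

```bash
python3 -c "
from h import *
plan([.613,-.249,.30],1.67)"
```

```text
t 1.9 pos [ 0.5105 -0.0377  0.3007] angx 1.675 w 0.428 F [1.  0.3 0.4] q [-0.21  0.14  1.48  0.    1.52 -0.31]
shift units [-5.52  2.    0.02] yaw units 0.04
```

Call:
arm_command(
  series=[
    [146,-1.2,0.4,0,0],
    [146,-2.4,0.8,0,0],
    [146,-3.6,1.2,0,0],
    [146,-4.8,1.7,0,0],
    [146,-5.5,2.0,0,0],
  ],
)

```text
t: 2.4
tool_pos: [0.614, -0.2493, 0.2997]
tool_rot: [[-0.105, 0.994, -0.0], [0.994, 0.105, -0.001], [-0.001, -0.0, -1.0]]
ft_force: [-0.5, 0.7, 0.1]
gripper_width: 0.426
```

```bash
python3 -c "
from h import *
plan([.613,-.249,.081],1.67)
c=optics.camera('top');crop(c,'t2.png',255,455,130,280,4)
c=optics.camera('side');crop(c,'s2.png',295,425,170,300,5)"
```

```text
t 2.4 pos [ 0.614  -0.2493  0.2997] angx 1.676 w 0.426 F [-0.5  0.7  0.1] q [-0.49  0.38  1.14 -0.    1.61 -0.6 ]
shift units [ 0.01 -0.02  5.47] yaw units 0.06
```

View pics/s2.png

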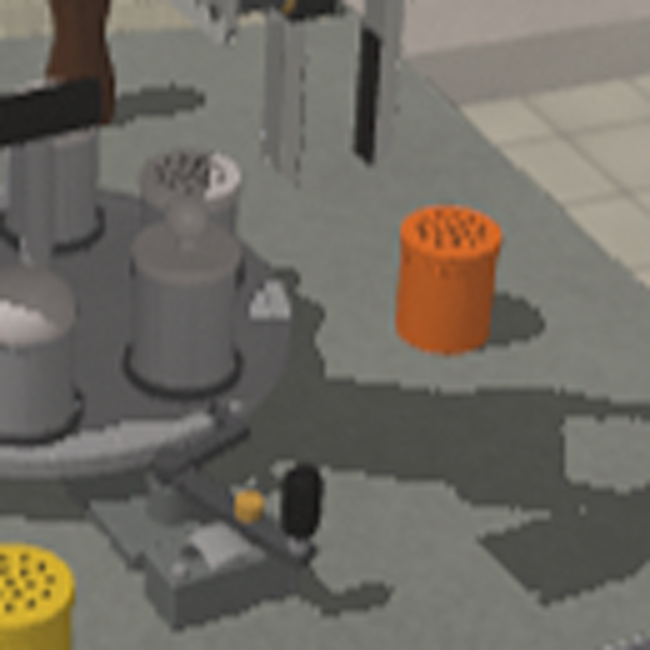

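View pics/t2.png

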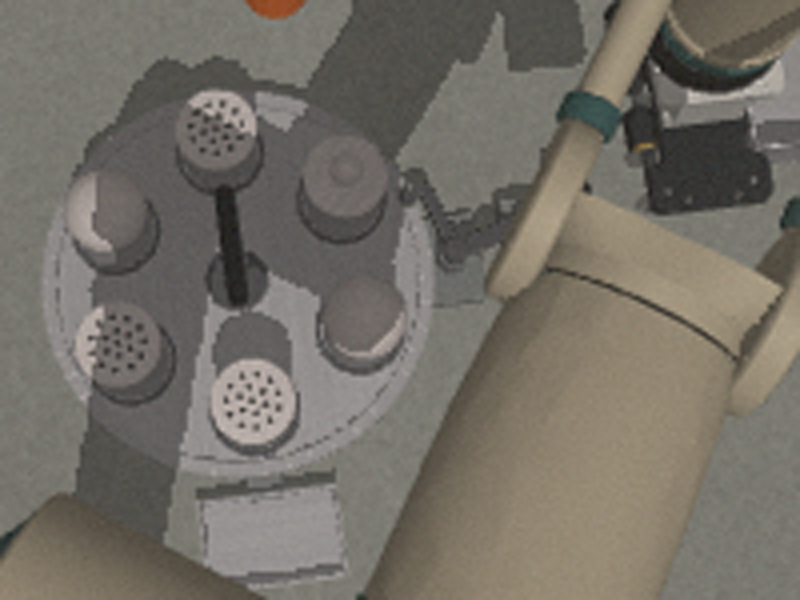

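Call:
arm_command(
  series=[
    [146,0,0,1,0],
    [146,0,0,2,0],
    [146,0,0,3,0],
    [146,0,0,4,0],
    [146,0,0,4.4,0],
  ],
)

```text
t: 3.0
tool_pos: [0.6101, -0.2434, 0.1204]
tool_rot: [[-0.108, 0.994, -0.007], [0.994, 0.108, 0.004], [0.005, -0.006, -1.0]]
ft_force: [0.3, 0.2, 0.3]
gripper_width: 0.428
```

```bash
python3 -c "
from h import *
plan([.613,-.249,.083],1.67)
c=optics.camera('side');crop(c,'s3.png',295,425,170,300,5)
print(proj(c,[.614,-.249,.113]))"
```

```text
t 3.0 pos [ 0.6101 -0.2434  0.1204] angx 1.679 w 0.428 F [0.3 0.2 0.3] q [-0.49  0.46  1.46  0.    1.23 -0.59]
shift units [-0.15  0.06  0.93] yaw units 0.08
(np.float64(354.5392229500521), np.float64(259.84338574915137))
```

View pics/s3.png

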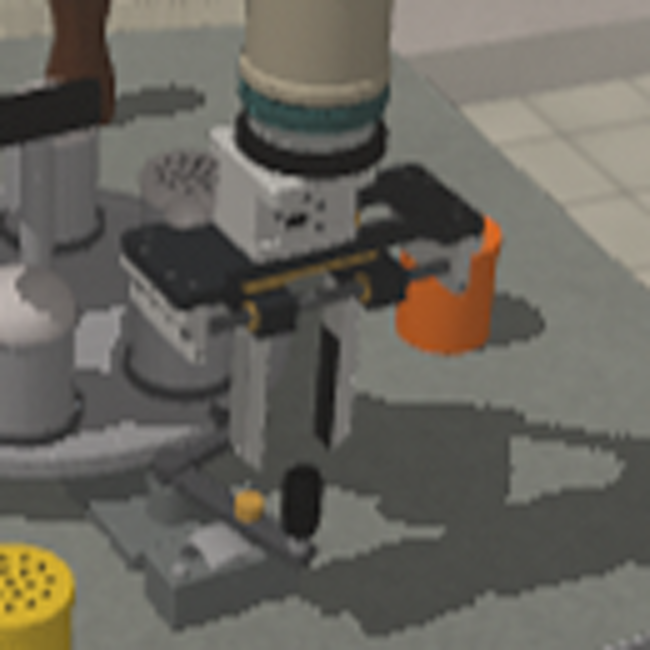

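Call:
arm_command(
  series=[
    [146,0,0,0.3,0],
    [146,0,0,0.6,0],
    [146,0,0,0.9,0],
    [146,0,0,0.95,0],
    [146,0,0,0.95,0],
  ],
)

```text
t: 3.55
tool_pos: [0.613, -0.2459, 0.0863]
tool_rot: [[-0.107, 0.994, -0.0], [0.994, 0.107, 0.0], [0.0, -0.0, -1.0]]
ft_force: [0.0, -0.4, 0.7]
gripper_width: 0.427
```

```bash
python3 -c "
from h import *
plan([.613,-.249,.083],1.67)
c=optics.camera('side');crop(c,'s4.png',295,425,170,300,5)"
```

```text
t 3.55 pos [ 0.613  -0.2459  0.0863] angx 1.678 w 0.427 F [ 0.  -0.4  0.7] q [-0.49  0.49  1.5   0.    1.15 -0.59]
shift units [-0.08 -0.01  0.08] yaw units 0.08
```

View pics/s4.png

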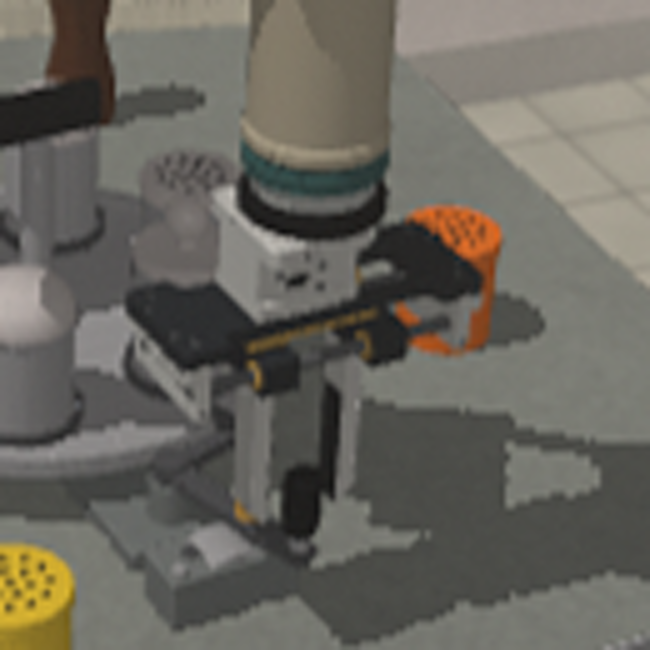

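Call:
arm_command(
  series=[
    [146,-0.03,-0.2,0.05,0],
    [146,-0.06,-0.4,0.05,0],
    [146,-0.1,-0.6,0.05,0],
    [146,-0.12,-0.8,0.05,0],
    [146,-0.12,-1.0,0.05,0],
  ],
)

```text
t: 4.1
tool_pos: [0.575, -0.2567, 0.0855]
tool_rot: [[-0.107, 0.994, 0.005], [0.994, 0.107, -0.003], [-0.003, 0.004, -1.0]]
ft_force: [2.7, -2.5, 0.2]
gripper_width: 0.426
```

Call:
arm_command(
  series=[
    [146,0.02,-0.15,0,0],
    [146,0.05,-0.3,0,0],
    [146,0.07,-0.45,0,0],
    [146,0.1,-0.6,0,0],
    [146,0.1,-0.65,0,0],
  ],
)

```text
t: 4.6
tool_pos: [0.549, -0.2531, 0.0844]
tool_rot: [[-0.106, 0.994, 0.004], [0.994, 0.106, 0.001], [0.001, 0.005, -1.0]]
ft_force: [7.8, 2.2, -3.4]
gripper_width: 0.427
```

```bash
python3 -c "
from h import *
plan([.613,-.249,.083],1.67)
c=optics.camera('side');crop(c,'s5.png',295,425,170,300,5)"
```

```text
t 4.6 pos [ 0.549  -0.2531  0.0844] angx 1.677 w 0.427 F [ 7.8  2.2 -3.4] q [-0.55  0.42  1.64  0.    1.08 -0.66]
shift units [-0.07  1.6   0.04] yaw units 0.07
```

View pics/s5.png

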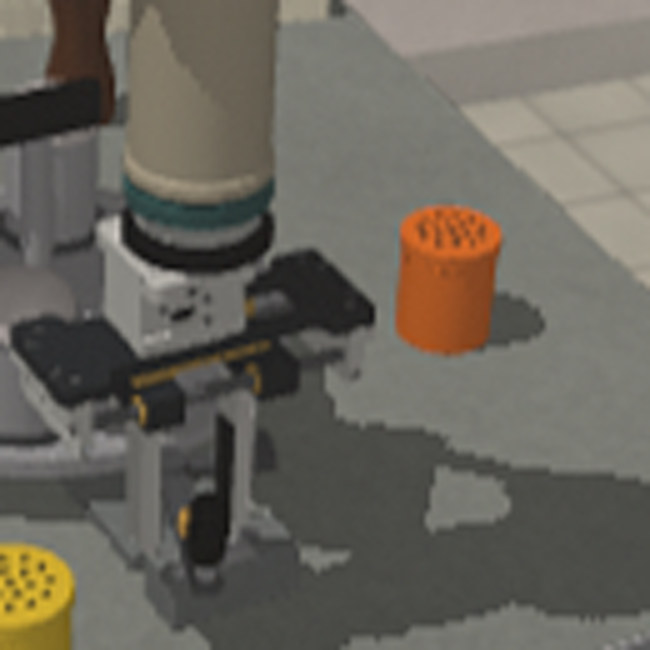

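Call:
arm_command(
  series=[
    [146,0.02,-0.05,0,0],
    [146,0.02,-0.1,0,0],
    [146,0.02,-0.15,0,0],
    [146,0.02,-0.2,0,0],
    [146,0.02,-0.2,0,0],
  ],
)

```text
t: 5.15
tool_pos: [0.5486, -0.2531, 0.0843]
tool_rot: [[-0.105, 0.994, 0.019], [0.994, 0.105, 0.001], [-0.001, 0.018, -1.0]]
ft_force: [19.4, 2.5, -12.5]
gripper_width: 0.435
```

Call:
arm_command(
  series=[
    [146,0,0.2,0,0],
    [146,0,0.4,0,0],
    [146,0,0.5,-0.3,0],
    [146,0,0.5,-1.3,0],
    [146,0,0.5,-2.4,0],
  ],
)

```text
t: 5.65
tool_pos: [0.5578, -0.251, 0.1807]
tool_rot: [[-0.107, 0.994, -0.004], [0.994, 0.107, 0.002], [0.003, -0.004, -1.0]]
ft_force: [0.3, 0.4, -0.7]
gripper_width: 0.425
```

Call:
arm_command(
  series=[
    [100,0,0,-1.1,0],
    [60,0,0,-2.2,0],
    [60,0,0,-3.1,0],
    [60,0,0,-3.1,0],
    [60,0,0,-3.1,0],
  ],
)

```text
t: 6.15
tool_pos: [0.5589, -0.2517, 0.3058]
tool_rot: [[-0.107, 0.994, 0.001], [0.994, 0.107, -0.001], [-0.001, 0.001, -1.0]]
ft_force: [0.3, 0.8, 0.9]
gripper_width: 0.761
```

```bash
python3 -c "
from h import *
plan([.557,.020,.30],3.26)
c=optics.camera('side');crop(c,'s6.png',215,375,170,300,5)
c=optics.camera('top');crop(c,'t6.png',255,415,140,290,4)"
```

```text
t 6.15 pos [ 0.5589 -0.2517  0.3058] angx 1.678 w 0.761 F [0.3 0.8 0.9] q [-0.54  0.3   1.25 -0.    1.59 -0.64]
shift units [6.76 0.68 0.14] yaw units -15.11
```

View pics/s6.png

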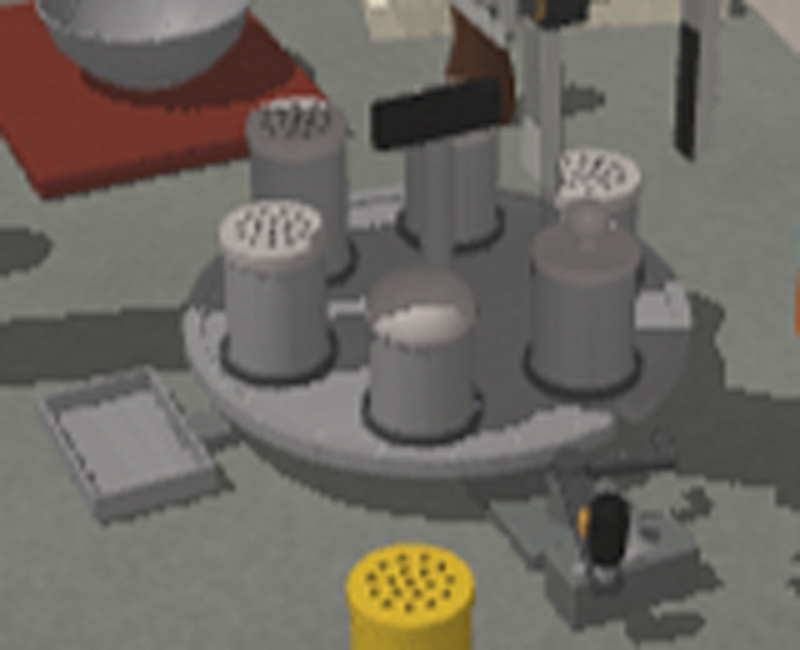

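View pics/t6.png

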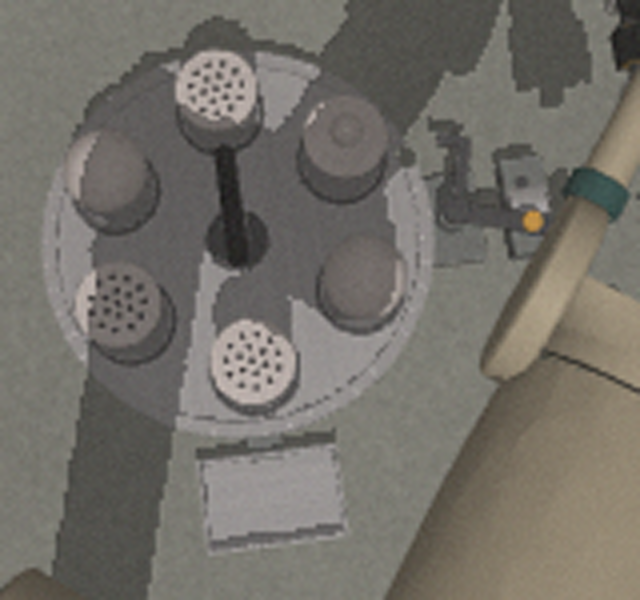

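```bash
python3 - <<'E'
from h import *
c2=optics.camera('side');c=optics.camera('top')
m=np.zeros((400,640),np.uint8);m[255:295,325:345]=c2['pixels'][255:295,325:345].max(2)<45
ys,xs=np.nonzero(m);K1=onz(c2,xs.mean(),ys.mean(),.081);print(len(xs),xs.mean(),ys.mean(),K1)
K0=onz(c2,354.92,270.09,.081);d=K0-K1;print(np.hypot(*d[:2]),'yaw',np.arctan2(d[1],d[0]))
yaw=np.arctan2(d[1],d[0]);
M=(K0+K1)/2;o=np.array([np.sin(yaw),-np.cos(yaw)])
print('axis from knob',M[:2]-o*(.18+.1*np.cos(.3)))
m=np.zeros((400,640),np.uint8);m[170:215,280:325]=c2['pixels'][170:215,280:325].max(2)<45
ys,xs=np.nonzero(m);print('handle',len(xs),onz(c2,xs.mean(),ys.mean(),.19))
# lid centres, top view
f=lambda x,y:(255+(x-2)/4,140+(y-2)/4)
for n,x,y,hs in(('salt',343,136,[.09]),('back',217,90,[.077,.092,.107]),('front',253,362,[.077,.092,.107]),('lf',120,305,[.077,.092,.107]),('d1',107,170,[.096,.106]),('d2',365,277,[.096,.106])):
    for h in hs:
        p=onz(c,*f(x,y),.046+h);q=p[:2]-[.557,.020];print(n,h,p[:2],np.hypot(*q),np.degrees(np.arctan2(q[1],q[0])))
E
```

```text
92 336.2173913043478 275.5869565217391 [ 0.55884738 -0.25806881  0.081     ]
0.056921509775286344 yaw 0.10162185071748488
axis from knob [0.55920923 0.01893061]
handle 236 [0.56011762 0.02450532 0.19      ]
salt 0.09 [ 0.6207464  -0.06489508] 0.10616392274256282 -53.09768346848617
back 0.077 [0.66331174 0.03158914] 0.10694154699760727 6.2212985470549835
back 0.092 [0.65908502 0.03099994] 0.10267594656327714 6.1500487259591505
back 0.107 [0.6548583  0.03041074] 0.09841051867152098 6.072622384249072
front 0.077 [0.45021949 0.00754505] 0.10750442938762879 -173.3470460446345
front 0.092 [0.44880753 0.00727346] 0.10893840264683728 -173.29119889302297
front 0.107 [0.44739557 0.00700186] 0.11037247671602554 -173.2368029394592
lf 0.077 [0.49574253 0.10812516] 0.10732437864755522 124.80389741416148
lf 0.092 [0.49372924 0.10652499] 0.10719031148471438 126.1758597916738
lf 0.107 [0.49171596 0.10492482] 0.10711783789305442 127.55046804477354
d1 0.096 [0.59709485 0.11567231] 0.10373421574257052 67.26216318514238
d1 0.106 [0.59482212 0.11451978] 0.10180620006367323 68.19116762678497
d2 0.096 [ 0.51041139 -0.07783174] 0.10835842962932672 -115.46433291017692
d2 0.106 [ 0.50891499 -0.07725126] 0.1084895234401409 -116.30968065348267
```

Call:
arm_command(
  series=[
    [60,0.8,0.1,0,-1.2],
    [60,1.6,0.2,0,-2.4],
    [60,2.4,0.3,0,-3.6],
    [60,3.2,0.4,0,-4.8],
    [60,4.0,0.5,0,-6],
  ],
)

```text
t: 6.85
tool_pos: [0.5613, -0.0891, 0.303]
tool_rot: [[-0.675, 0.738, -0.003], [0.738, 0.675, 0.001], [0.003, -0.001, -1.0]]
ft_force: [0.6, 0.2, 1.0]
gripper_width: 0.762
```

Call:
arm_command(
  series=[
    [60,0,0,0,-1.2],
    [60,0,0,0,-2.4],
    [60,0,0,0,-3.6],
    [60,0,0,0,-4.8],
    [60,0,0,0,-6],
  ],
)

```text
t: 7.35
tool_pos: [0.5615, -0.0903, 0.3029]
tool_rot: [[-0.98, 0.2, -0.003], [0.2, 0.98, 0.001], [0.003, 0.0, -1.0]]
ft_force: [0.4, -1.0, -0.1]
gripper_width: 0.764
```

```bash
python3 -c "
from h import *
plan([.557,.020,.25],3.25)"
```

```text
t 7.35 pos [ 0.5615 -0.0903  0.3029] angx 2.94 w 0.764 F [ 0.4 -1.  -0.1] q [-0.28  0.23  1.35 -0.    1.56 -1.65]
shift units [0.66 2.68 1.33] yaw units -2.96
```

Call:
arm_command(
  series=[
    [60,0.2,0.8,0,-1],
    [60,0.4,1.6,0,-2],
    [60,0.6,2.4,0.2,-2.9],
    [60,0.65,2.7,0.7,-2.9],
    [60,0.65,2.7,1.2,-2.9],
  ],
)

```text
t: 7.85
tool_pos: [0.5582, 0.0227, 0.255]
tool_rot: [[-0.995, -0.099, -0.001], [-0.099, 0.995, 0.001], [0.001, 0.001, -1.0]]
ft_force: [-0.3, -0.4, 0.2]
gripper_width: 0.762
```

```bash
python3 -c "
from h import *
plan([.558,.020,.188],3.25)
c=optics.camera('side');crop(c,'s7.png',215,375,150,280,5)
plan([.558,.020,.188],3.25)
"
```

```text
t 7.85 pos [0.5582 0.0227 0.255 ] angx -3.042 w 0.762 F [-0.3 -0.4  0.2] q [-0.08  0.23  1.47  0.    1.44 -1.76]
shift units [ 0.01 -0.07  1.67] yaw units -0.08
t 7.9 pos [0.556  0.0219 0.2512] angx -3.043 w 0.763 F [-1.4  1.2 -2.4] q [-0.09  0.24  1.48  0.    1.44 -1.76]
shift units [-0.06 -0.06  1.58] yaw units -0.09
```

View pics/s7.png

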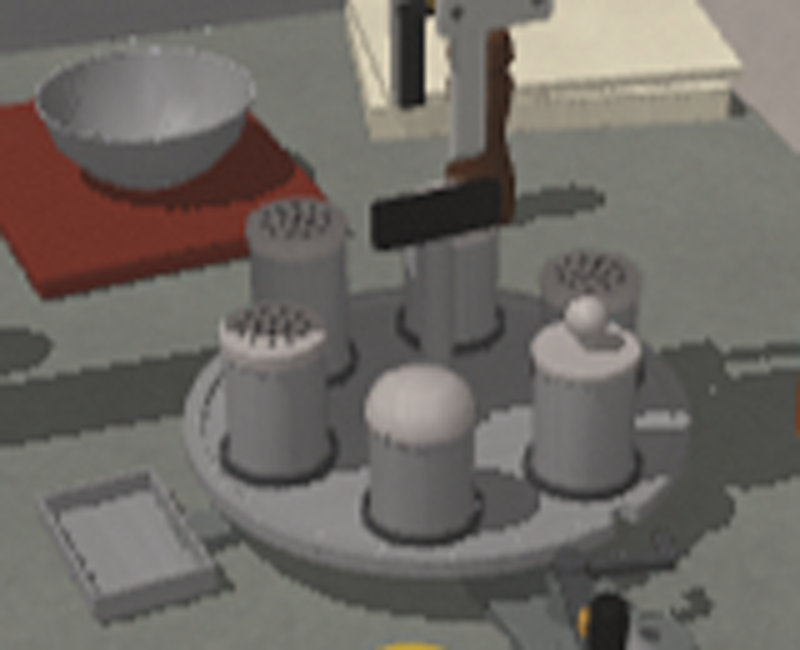

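Call:
arm_command(
  series=[
    [60,-0.05,-0.05,0.4,0],
    [60,-0.05,-0.05,0.8,0],
    [60,-0.05,-0.05,1.2,0],
    [60,-0.05,-0.05,1.57,0],
    [60,-0.05,-0.05,1.57,0],
  ],
  squeeze=30,
)

```text
t: 8.4
tool_pos: [0.5591, 0.0186, 0.1911]
tool_rot: [[-0.995, -0.096, -0.006], [-0.096, 0.995, 0.001], [0.006, 0.001, -1.0]]
ft_force: [0.1, 0.1, 0.4]
gripper_width: 0.767
```

```bash
python3 -c "
from h import *
c=optics.camera('side');crop(c,'s8.png',215,375,150,280,5)
plan([.558,.020,.188],3.25)
"
```

```text
t 8.45 pos [0.56   0.0185 0.1924] angx -3.045 w 0.767 F [0.9 0.6 1.5] q [-0.09  0.27  1.57 -0.    1.3  -1.76]
shift units [0.05 0.04 0.11] yaw units -0.11
```

View pics/s8.png

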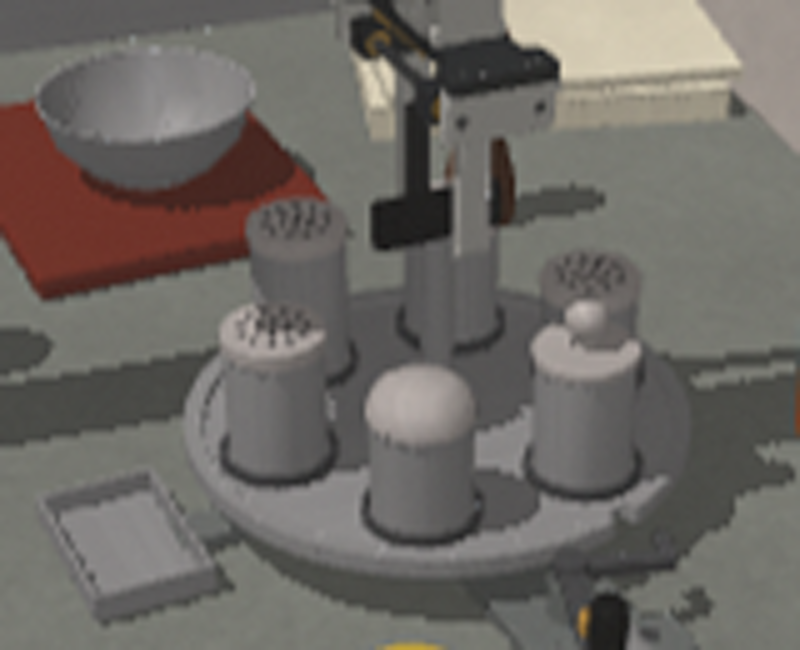

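Call:
arm_command(
  series=[
    [255,0,0,0.03,0],
    [255,0,0,0.03,0],
    [255,0,0,0.03,0],
    [255,0,0,0.03,0],
    [255,0,0,0.03,0],
  ],
  squeeze=30,
)

```text
t: 8.95
tool_pos: [0.5612, 0.0187, 0.1928]
tool_rot: [[-0.995, -0.097, 0.001], [-0.097, 0.995, 0.0], [-0.001, -0.0, -1.0]]
ft_force: [-0.3, 0.2, 0.6]
gripper_width: 0.377
```

Call:
arm_command(
  series=[
    [255,0,0,0,0],
    [255,0,0,0,0],
    [255,0,0,0,0],
    [255,0,0,0,0],
    [255,0,0,0,0],
  ],
)

```text
t: 9.45
tool_pos: [0.5609, 0.0206, 0.1925]
tool_rot: [[-0.995, -0.097, -0.0], [-0.097, 0.995, 0.004], [-0.0, 0.004, -1.0]]
ft_force: [-0.3, 4.7, 0.3]
gripper_width: 0.156
```

```bash
python3 -c "
from h import *
plan([.558,.020,.188],3.25)
print(readout.get_state()['moment'])
c=optics.camera('side');crop(c,'s9.png',215,375,150,280,5)
"
```

```text
t 9.45 pos [0.5609 0.0206 0.1925] angx -3.045 w 0.156 F [-0.3  4.7  0.3] q [-0.09  0.27  1.57  0.    1.3  -1.76]
shift units [ 0.07 -0.01  0.11] yaw units -0.11
[0.87312617 0.04868652 0.04495763]
```

View pics/s9.png

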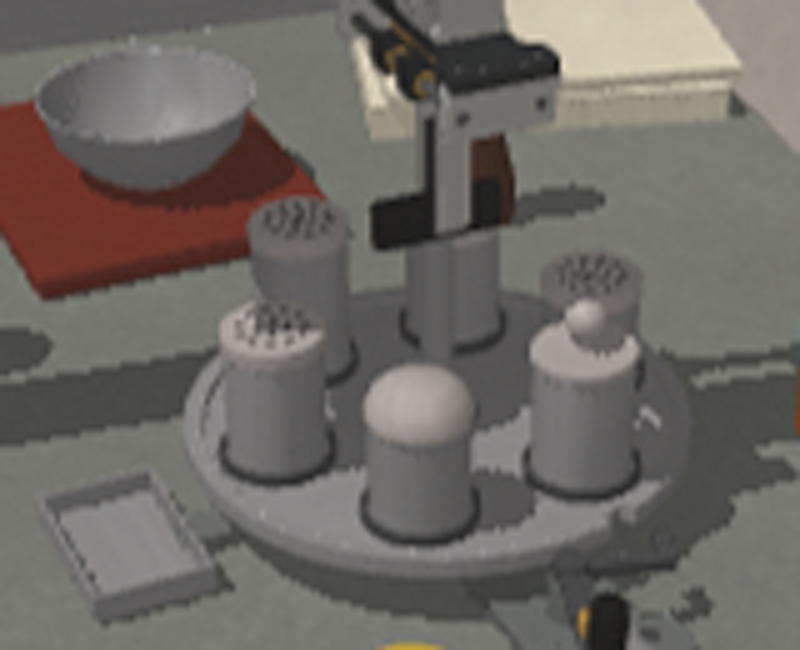

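Call:
arm_command(
  series=[
    [255,0.07,0,0,0.4],
    [255,0.07,0,0,0.8],
    [255,0.07,0,0,1.3],
    [255,0.07,0,0,1.8],
    [255,0.07,0,0,2.3],
  ],
)

```text
t: 10.0
tool_pos: [0.5608, 0.0196, 0.1925]
tool_rot: [[-0.989, 0.146, 0.005], [0.146, 0.989, 0.002], [-0.005, 0.003, -1.0]]
ft_force: [5.9, 3.0, -2.1]
gripper_width: 0.155
```

```bash
python3 -c "
from h import *
plan([.558,.020,.188],3.25)
print(readout.get_state()['moment'])
c=optics.camera('side');crop(c,'s10.png',215,375,150,280,5)
"
```

```text
t 10.0 pos [0.5608 0.0196 0.1925] angx 2.995 w 0.155 F [ 5.9  3.  -2.1] q [-0.09  0.27  1.58  0.    1.29 -1.52]
shift units [ 0.07 -0.    0.11] yaw units -2.43
[ 0.5976369  -0.72631098  0.08939492]
```

View pics/s10.png

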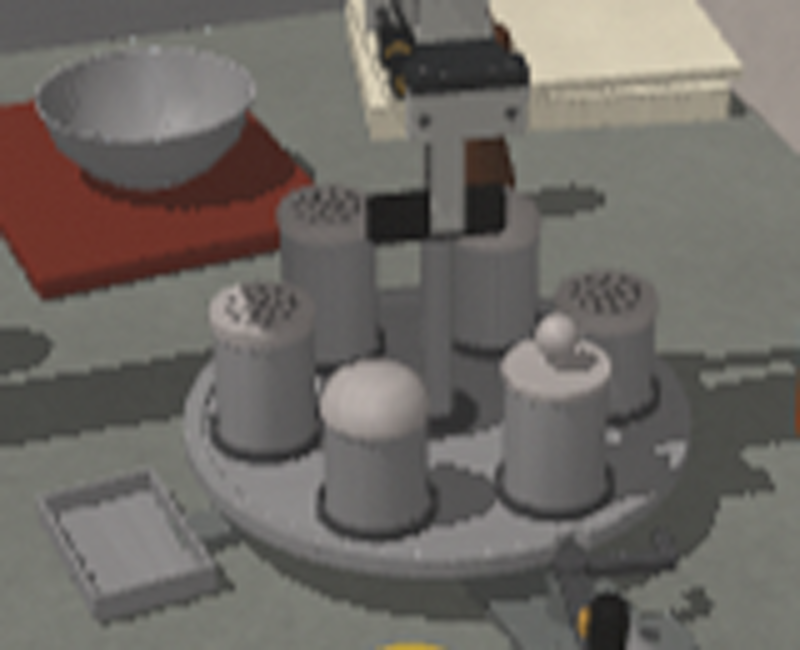

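Call:
arm_command(
  series=[
    [255,0,0,0,0.7],
    [255,0,0,0,1.4],
    [255,0,0,0,2.1],
    [255,0,0,0,2.8],
    [255,0,0,0,3.5],
  ],
)

```text
t: 10.55
tool_pos: [0.5603, 0.0181, 0.1925]
tool_rot: [[-0.871, 0.491, 0.004], [0.491, 0.871, -0.001], [-0.004, 0.001, -1.0]]
ft_force: [2.9, 0.1, -2.0]
gripper_width: 0.157
```

Call:
arm_command(
  series=[
    [255,0,0,0,0.7],
    [255,0,0,0,1.4],
    [255,0,0,0,2.1],
    [255,0,0,0,2.8],
    [255,0,0,0,3.5],
  ],
)

```text
t: 11.05
tool_pos: [0.5593, 0.017, 0.1925]
tool_rot: [[-0.637, 0.771, 0.002], [0.771, 0.637, -0.003], [-0.003, -0.0, -1.0]]
ft_force: [1.1, -2.5, -0.8]
gripper_width: 0.159
```

```bash
python3 -c "
from h import *
plan([.558,.020,.188],3.25)
print(readout.get_state()['moment'])
c=optics.camera('side');crop(c,'s11.png',215,375,150,280,5)
"
```

```text
t 11.05 pos [0.5593 0.017  0.1925] angx 2.261 w 0.159 F [ 1.1 -2.5 -0.8] q [-0.09  0.27  1.58 -0.    1.29 -0.78]
shift units [0.08 0.02 0.11] yaw units -9.44
[-0.25578529 -0.27282313 -0.05217027]
```

View pics/s11.png

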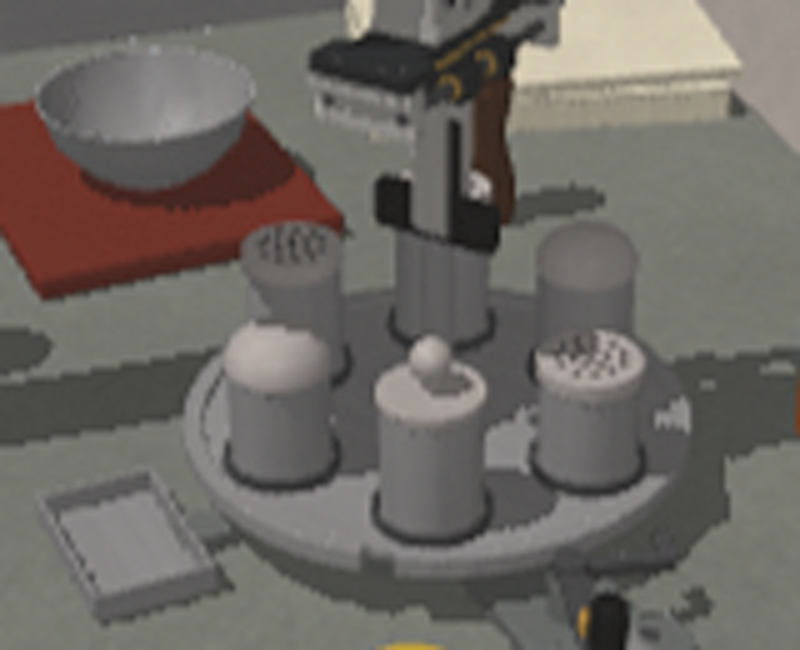

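Call:
arm_command(
  series=[
    [255,0,0,0,0.7],
    [255,0,0,0,1.4],
    [255,0,0,0,2.1],
    [255,0,0,0,2.8],
    [255,0,0,0,3.5],
  ],
)

```text
t: 11.6
tool_pos: [0.558, 0.0163, 0.1925]
tool_rot: [[-0.32, 0.947, -0.001], [0.947, 0.32, -0.004], [-0.004, -0.002, -1.0]]
ft_force: [-0.6, -5.2, -0.3]
gripper_width: 0.159
```

Call:
arm_command(
  series=[
    [255,0,0,0,0.7],
    [255,0,0,0,1.4],
    [255,0,0,0,2.1],
    [255,0,0,0,2.8],
    [255,0,0,0,3.5],
  ],
)

```text
t: 12.1
tool_pos: [0.5565, 0.0161, 0.1925]
tool_rot: [[0.041, 0.999, -0.003], [0.999, -0.041, -0.005], [-0.005, -0.003, -1.0]]
ft_force: [-3.8, -5.5, 1.5]
gripper_width: 0.157
```

Call:
arm_command(
  series=[
    [255,0,0,0,0.7],
    [255,0,0,0,1.4],
    [255,0,0,0,2.1],
    [255,0,0,0,2.8],
    [255,0,0,0,3.4],
  ],
)

```text
t: 12.6
tool_pos: [0.5551, 0.0164, 0.1925]
tool_rot: [[0.386, 0.922, -0.006], [0.922, -0.386, -0.004], [-0.006, -0.004, -1.0]]
ft_force: [-7.1, -4.6, 3.5]
gripper_width: 0.155
```

```bash
python3 -c "
from h import *
plan([.558,.020,.188],1.144)
print(readout.get_state()['moment'])
c=optics.camera('side');crop(c,'s12.png',215,375,150,280,5)
c=optics.camera('top');crop(c,'t12.png',255,415,140,290,4)
"
```

```text
t 12.6 pos [0.5551 0.0164 0.1925] angx 1.174 w 0.155 F [-7.1 -4.6  3.5] q [-0.09  0.26  1.58 -0.    1.3   0.31]
shift units [0.11 0.03 0.11] yaw units 0.29
[-0.66148396  0.88713691  0.02143494]
```

View pics/s12.png

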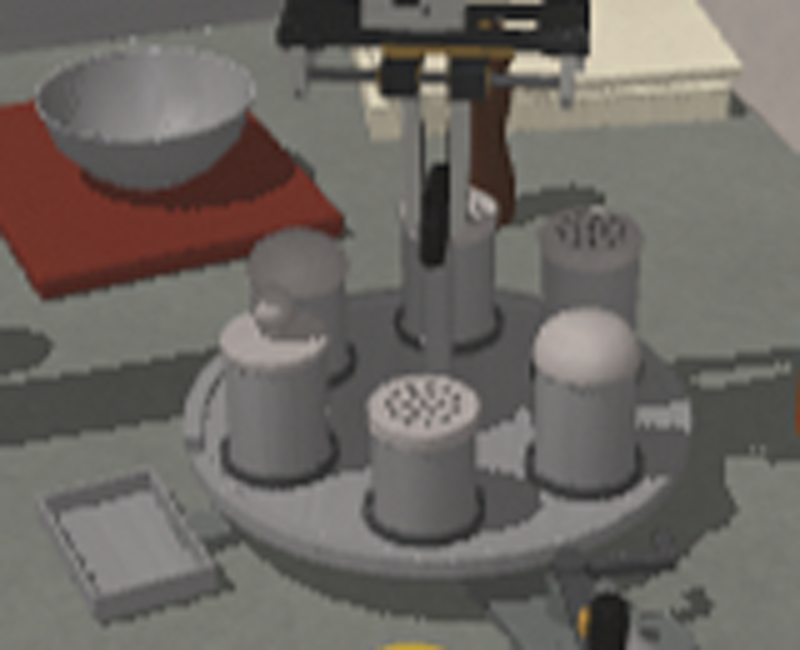

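View pics/t12.png

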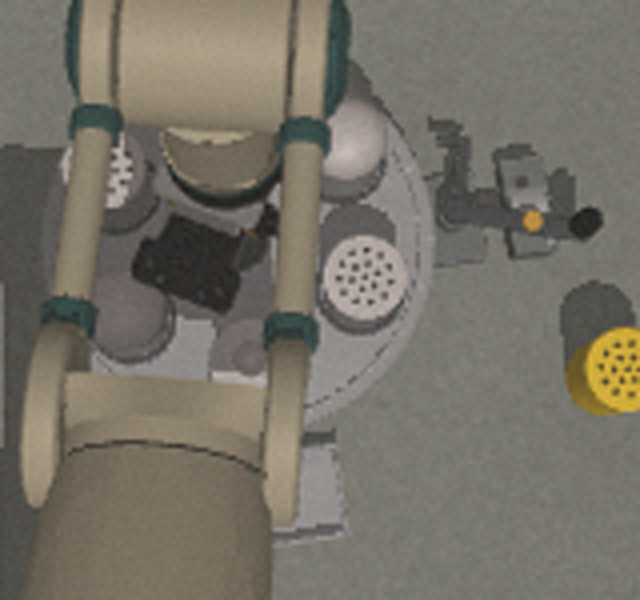

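Call:
arm_command(
  series=[
    [255,-0.04,-0.02,0,0.1],
    [255,-0.07,-0.05,0,0.2],
    [255,-0.07,-0.05,0,0.25],
    [255,-0.07,-0.05,0,0.25],
    [255,-0.07,-0.05,0,0.25],
  ],
)

```text
t: 13.2
tool_pos: [0.555, 0.0165, 0.1924]
tool_rot: [[0.409, 0.913, -0.001], [0.913, -0.409, -0.0], [-0.001, -0.001, -1.0]]
ft_force: [-2.0, -1.0, 1.9]
gripper_width: 0.152
```

Call:
arm_command(
  series=[
    [255,0,0,0,0],
    [255,0,0,0,0],
    [255,0,0,0,0],
    [255,0,0,0,0],
    [255,0,0,0,0],
  ],
)

```text
t: 13.7
tool_pos: [0.555, 0.0165, 0.1924]
tool_rot: [[0.409, 0.913, -0.001], [0.913, -0.409, -0.0], [-0.001, -0.0, -1.0]]
ft_force: [-3.2, -3.2, 2.3]
gripper_width: 0.156
```

```bash
python3 - <<'E'
from h import *
plan([.558,.020,.188],1.144)
s=readout.get_state();print(s['moment'],np.abs(s['dq']).max())
c2=optics.camera('side');crop(c2,'s13.png',215,375,150,280,5)
c=optics.camera('top')
# salt ball centre both views
f=lambda x,y:(255+(x-2)/4,140+(y-2)/4); g=lambda x,y:(215+(x-2.5)/5,150+(y-2.5)/5)
crop(c,'t13.png',295,345,215,275,10)
a=.105;ax=np.array([.558,.0195]);F=ax-.108*np.array([np.cos(a),np.sin(a)]);print('front',F)
for z in(.153,.046):print('front spot proj side',z,(np.array(proj(c2,[*F,z]))-[215,150])*5+2.5)
print('front proj top ball',(np.array(proj(c,[*F,.153]))-[295,215])*10+5)
E
```

```text
t 13.7 pos [0.555  0.0165 0.1924] angx 1.149 w 0.156 F [-3.2 -3.2  2.3] q [-0.1   0.26  1.59 -0.    1.29  0.33]
shift units [0.11 0.03 0.11] yaw units 0.05
[-0.4703093   0.75074988 -0.04012128] 0.001801282129400169
front [0.4505948  0.00818083]
front spot proj side 0.153 [274.31366118 307.00535397]
front spot proj side 0.046 [280.82830563 457.05724861]
front proj top ball [228.28757948 144.22115979]
```

View pics/s13.png

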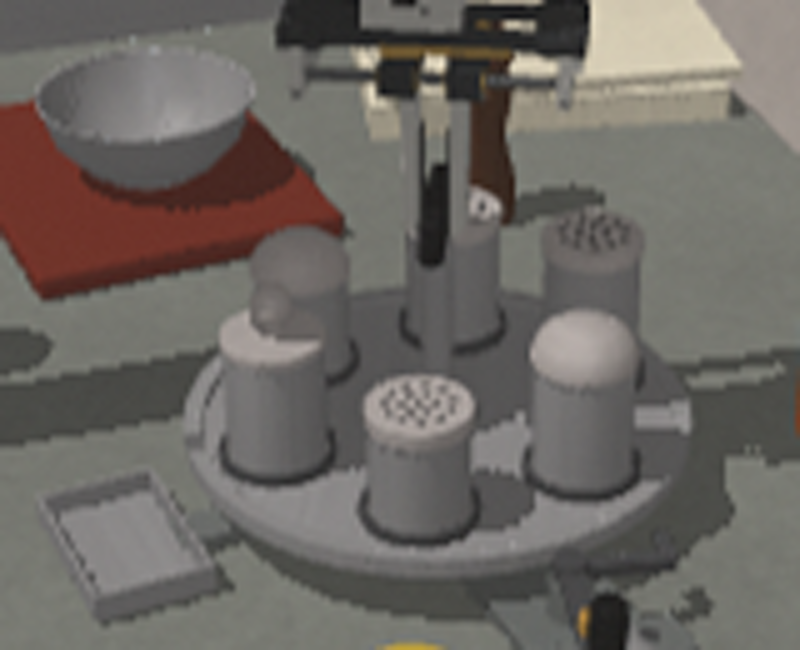

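View pics/t13.png

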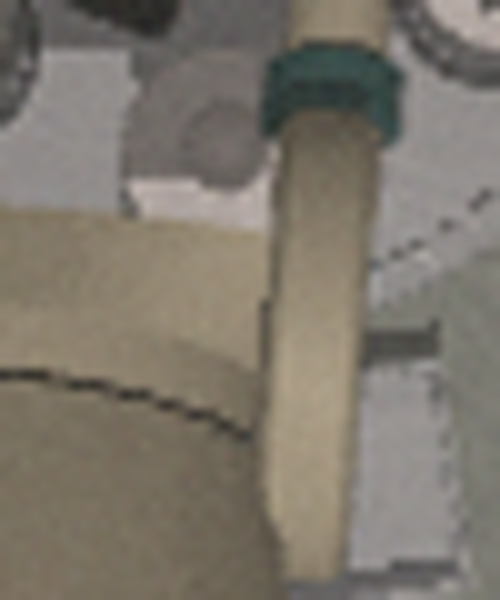

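```bash
python3 -c "
from h import *
print(order.job_done());plan([.558,.020,.188],1.144)"
```

```text
the job is handed in; nothing more can be done
None
the job is handed in; nothing more can be done
```

I handed the job in at about 13.8 s with the salt pot at the front and the gripper still closed on the turntable's centre handle. No verdict is reported.

- **Lever:** I pushed the parking lever over by its knob until it met its stop at about 19 N. Pictures taken afterwards show it staying in the free notch.
- **Turning:** I gripped the handle at 30 N and turned the table about 120° clockwise, which brought the salt pot to the front.
- **Salt pot position:** its ball knob lies within about 2 mm of the predicted front spot in both camera views.
- **Hold:** the arm was still (joint speeds about 0.002 rad/s) and the fingers were closed on the bar at about 14.7 mm for its 15 mm width. The wrist force was about 5 N.
- **Pots and bystanders:** all six pots look upright in their wells in the last side picture. The bowl and mill look undisturbed there. I did not check the spoon again after the start, though the arm never went near it.

My estimates of the turntable axis from the pictures differed by about 4 mm. That gave small sideways forces, up to about 8 N, while turning, and I eased them at the end. No check failed.

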